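# Count along the crystal rack and push the can into the third gap

### The arm

A 6-joint arm with a two-finger parallel gripper is mounted at the origin on the work surface. World frame = base frame: x ahead of the robot, y to its left, z up, the work surface at z = 0. Lengths are in mm, angles in degrees, forces in N, time in s.
With the tool pointing down it reaches from about 300 to 850 mm from the base axis. Payload 4.2 kg.
Tool frame: the origin (TCP) lies at the very end of the fingers, on their centre line; the grasp point (between the pads) lies env.grip_point_offset behind it (env.grip_point_offset is the distance from the TCP to the grasp point, in mm); z points along the fingers, y is the direction in which the jaws open and shut (so a half turn about z gives the same grasp; the last joint's range is limited). The gripper opens to 91 mm and grips with 3 to 60 N. Pads are 32 mm wide; open, the fingers measure 118 mm over their backs; the gripper's body (76 mm by 178 mm) begins 60 mm behind the grasp point.
Start: joints at [64.859, 18.312, 89.639, -0, 72.044, -1.146], TCP at [233.836, 525.323, 213.976] pointing down, gripper open.
Joint ranges: [-177.97, 177.97], [-48.28, 115.42], [12.27, 149.76], [-77.06, 257.06], [2.81, 150.46], [-146.56, 146.56]. Speed limits (degrees/s): [147.25, 147.25, 180, 180, 180, 180].

### API

Orientations are given as [roll, pitch, yaw] about the fixed x, y, z axes, in that order (R = Rz(yaw) Ry(pitch) Rx(roll)).
In Python, from workcell import env, grab_frame, camera_params gives the robot as it stands. The module is installed in compiled form; this text tells all that it offers.
- The arm moves only by the shell command python3 -m creep 'ROWS' [OPENING] [FORCE]. ROWS is a JSON object of lists of equal length, an entry for each row: "offset": the shift along the tool's x, y, z in m, a list of three; "rotation": the turn, a rotation vector about the tool's x, y, z in degrees, a list of three. A call has 1 to 5 rows; each row shifts and turns the commanded pose from where the row before left it, along the tool's axes as they then stand; what a row does not reach is not made up. A row lasts 1/8 s, in which the tool goes at most 62.5 mm and 10.7 degrees, less where a joint would pass 70% of its speed; a pose out of reach is approached as far as the arm can. A call is refused whole if a number of a shift passes 0.0625 or a number of a turn 10.7, either way. A call with a gripper value outside its range is refused whole. OPENING is the closure, from 0 (fully open) to 1 (shut), set as the call begins (- or left out, the last holds). The fingers move at their own pace and stop on an object; FORCE is the grip in N (left out, the last holds). Time passes only in rows, so rows that do not move let the fingers close. It gives the time, the measured TCP pose, the force and the opening at its end, in the units of the state.
- env.state(): the state, without advancing time (a new reading comes with each control period).
- grab_frame(name): name is "side" or "top"; returns the picture (420x560x3 uint8, red, green, blue); there is no depth.
- camera_params(name): a dict with "mtx" (3x3 intrinsics, pixels), "R" (3x3) and "t" (3): a world point X has camera coordinates R X + t. Camera axes: x right, y down, z forward; pixel columns grow to the right and rows downward; lengths in mm; the calibration is good to about 2 mm. A picture is of the moment at which its call begins. camera_params takes no time and is no camera call.
- env.job_done(): hands the job in, once; it reports no verdict.
The state is a dict: "time_s": time; "qpos": joint angles; "qvel": joint speeds; "effort": joint torques, N m; "ee_pos": TCP position; "ee_rot": TCP orientation; "force": force on the tool from outside, world axes, zero at the start; "torque": the same for the moment, N m; "gripper_width": finger opening in mm.
Only numpy, scipy, OpenCV 4.12 (cv2) and the standard library are available. Lean on these libraries where they do the work, as an engineer would, in place of code of your own. Each camera call takes 0.05 s, during which the arm holds its last target.

### The job

Starting at the end of the oak rack beside the morse key, run the closed fingertips lightly along the top of the brass rail, over the first and second gaps (empty or filled, every gap counts) to the third. Then push the loose copper can that stands in front of the rack into that third gap, until it rests against the back board. Keep the can standing on the desk the whole time, do not touch it before the counting is done, and leave the other cans and the valves where they are.

Things in the scene. Friction and masses are not known exactly. Their poses are not given: they have to be found in the camera images.
- rack: Oak rack fixed to the desk, no floor (cans stand on the desk). Origin: desk level, mid-length, on the front face of its back board; x to its rear, y along it, z up. Back board 272 mm long, 40 mm high, 16 mm thick (x 0 to 16). Seven partitions, 8 mm thick, 40 mm high, reach forward to x = -26 mm with round noses, at y = 0, +-44, +-88, +-132 mm.
- rack_mouths (a point): Middle of the rack's open front (-x) side, at its origin's height, 26 mm before the back board. The six gaps between the partitions are 36 mm wide, open in front and above, with middles at y = +-22, +-66, +-110 mm of the rack. A can that is home touches the board (its centre at rack x = -15 mm) and sticks out 4 mm before the partitions.
- rail: Flat brass rail, 14 mm wide and 272 mm long, lying along the rack's y above the back board, over x = 1 to 15 mm of the rack. Origin: middle of its top face, 55 mm above the desk. It is sprung: it yields straight down up to 6 mm, from about 1 N at the first touch to about 4 N at the bottom; it returns when let go.
- key: Morse key, a black bakelite base 95 x 50 x 12 mm with a brass lever and round black knob, 44 mm tall, screwed down beside one end of the rack, 185 mm from the rack's middle along its y, on the +y or the -y side. Counting starts at this end. Origin under the middle of its base.
- socket: White ceramic valve socket, a ring 48 mm across and 18 mm tall, screwed down beside the other end of the rack. Origin at the centre of its underside.
- can_mid (a point): The loose can to push: a copper crystal can with a black foot, an upright cylinder 30 mm in diameter and 45 mm tall, about 0.1 to 0.2 kg; this point is its centre, half-way up. It stands alone on the desk in front of the rack, 60 to 85 mm ahead of the back board, and slides when pushed low down; pushed near its top it may tip.
- seated_a_mid (a point): A can like the loose one: a copper crystal can with a black foot, an upright cylinder 30 mm in diameter and 45 mm tall, about 0.1 to 0.2 kg; this point is its centre, half-way up. It is already home in the gap at y = +66 mm of the rack; leave it.
- seated_b_mid (a point): A can like the loose one: a copper crystal can with a black foot, an upright cylinder 30 mm in diameter and 45 mm tall, about 0.1 to 0.2 kg; this point is its centre, half-way up. It is already home in the gap at y = -110 mm of the rack; leave it.
- valve_a: a loose rectifier valve standing on the desk, clear glass on a black base, 40 mm across, 106 mm tall, well aside of the rack; origin under its base. Leave it alone.
- valve_b: a loose rectifier valve standing on the desk, clear glass on a black base, 40 mm across, 106 mm tall, well aside of the rack; origin under its base. Leave it alone.
- valve_c: a loose rectifier valve standing on the desk, clear glass on a black base, 40 mm across, 106 mm tall, well aside of the rack; origin under its base. Leave it alone.
There are look-alikes about, which are no part of the job. What is shaped like the part that bears can_mid but blue, purple or red is not meant.

How it is judged:
By the outcome, as a careful person would: the job done as asked, in the order asked, and still so for the second after the job is handed in, with the robot touching nothing.
It also fails if it takes over 64 s, if anything falls off the work surface, if the arm or the gripper's body presses on something with over 40 N, if the wrist force passes 120 N, or if a joint passes its speed limit or range.

## Working session

There is one attempt and no reset: what is moved stays moved. The work goes in short steps, Python scripts to look and compute and a shell command to move; the robot and the scene stay as the last step left them, time stands still between calls to the robot, and variables do not carry over. Pictures are saved under pics/ and viewed, and the job is handed in when it is done.

```bash
mkdir -p pics
python3 - <<'E'
from workcell import env, grab_frame, camera_params
import cv2
for n in("side","top"):
    cv2.imwrite(f"pics/{n}0.png",cv2.resize(grab_frame(n)[:,:,::-1],(800,600),interpolation=cv2.INTER_CUBIC))
    p=camera_params(n);print(n,p["mtx"],p["R"],p["t"])
s=env.state();print({k:s[k] for k in("time_s","ee_pos","ee_rot","force","gripper_width")},env.grip_point_offset)
E
```

```text
side [[417.87361838   0.         279.59890101]
 [  0.         417.87361838 209.15557475]
 [  0.           0.           1.        ]] [[ 0.96996583 -0.24323124 -0.00220035]
 [-0.14927083 -0.58807625 -0.79491166]
 [ 0.19205338  0.7713656  -0.6067212 ]] [-514.40498701  122.37049249 1008.55907747]
top [[465.83393171   0.         275.85763714]
 [  0.         465.83393171 209.62095028]
 [  0.           0.           1.        ]] [[ 0.02674191 -0.99961755  0.00704418]
 [-0.98971687 -0.02746627 -0.14037851]
 [ 0.1405183  -0.00321776 -0.99007285]] [ -15.90148424  538.60056642 1258.78992846]
{'time_s': 0.1, 'ee_pos': array([233.64127436, 524.89795708, 213.21626856]), 'ee_rot': array([-1.79909663e+02, -1.94039236e-03,  1.56004162e+02]), 'force': array([-1.0729774 ,  0.28062667,  0.35527966]), 'gripper_width': 91.1981914560506} 18.8
```

View pics/side0.png

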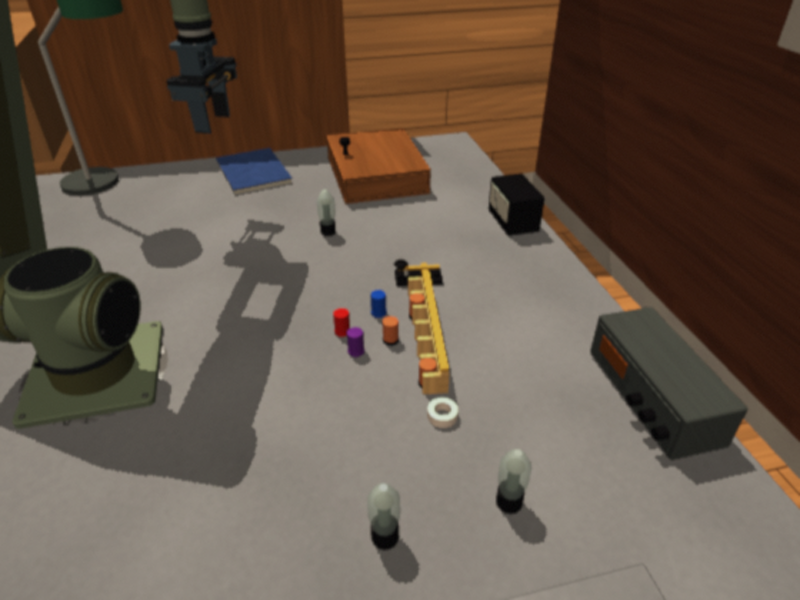

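View pics/top0.png

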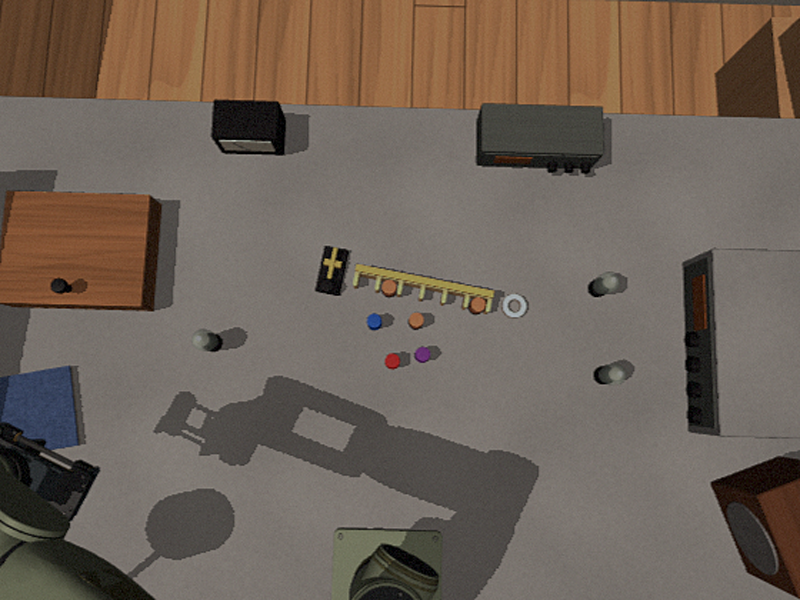

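The top view shows the key at (331,270), left of the rack, which is its +y end. The gaps counted from there are +110, +66 (filled) and +22, so the third gap is y=+22. Copper objects in the top view are seated_a (389,287), the loose can (416,320) and seated_b (478,304). The look-alikes are blue (374,321), red (393,361) and purple (423,354). The choice is the copper one at (416,320). Next I measure.

```bash
cat > h.py <<'E'
from workcell import env, grab_frame, camera_params
import cv2, numpy as np
P={n:camera_params(n) for n in("side","top")}
def ray(n,px,z):
    p=P[n];R=np.array(p["R"]);t=np.array(p["t"]);c=-R.T@t
    d=R.T@np.linalg.inv(p["mtx"])@np.array([px[0],px[1],1.]);return c+d*(z-c[2])/d[2]
def proj(n,X):
    p=P[n];v=np.array(p["mtx"])@(np.array(p["R"])@np.array(X,float)+np.array(p["t"]));return v[:2]/v[2]
def crop(im,x0,y0,x1,y1,s,f):
    cv2.imwrite(f,cv2.resize(im[y0:y1,x0:x1,::-1],None,fx=s,fy=s,interpolation=cv2.INTER_CUBIC))
E
python3 - <<'E'
from h import *
im=grab_frame("top");sd=grab_frame("side")
np.savez("f0.npz",t=im,s=sd)
crop(im,210,160,380,270,4.7,"pics/tc.png");crop(sd,220,170,340,310,4.2,"pics/sc.png")
hsv=cv2.cvtColor(im,cv2.COLOR_RGB2HSV)
for nm,lo,hi in(("copper",(4,110,110),(15,255,255)),("brass",(18,100,120),(32,255,255)),("white",(0,0,190),(180,40,255))):
    m=cv2.inRange(hsv,lo,hi);m[:150]=0;m[270:]=0;m[:,:215]=0;m[:,400:]=0
    n,l,st,c=cv2.connectedComponentsWithStats(m)
    for i in range(1,n):
        if st[i,4]>15: print(nm,st[i],c[i],ray("top",c[i],45).round(1))
E
```

```text
copper [267 196  10  10  77] [271.93506494 200.38961039] [563.4  10.4  45. ]
copper [330 208  10  10  80] [334.2875 212.525 ] [ 534.2 -163.1   45. ]
copper [286 219  11  10  80] [291.0375 223.45  ] [500.5 -44.1  45. ]
brass [227 173  12  22  96] [232.125      183.64583333] [607.6 122.7  45. ]
brass [249 185  97  25 492] [297.10772358 196.12398374] [577.4 -59.3  45. ]
```

```bash
sleep 1
```

```text
(no output)
```

View pics/tc.png

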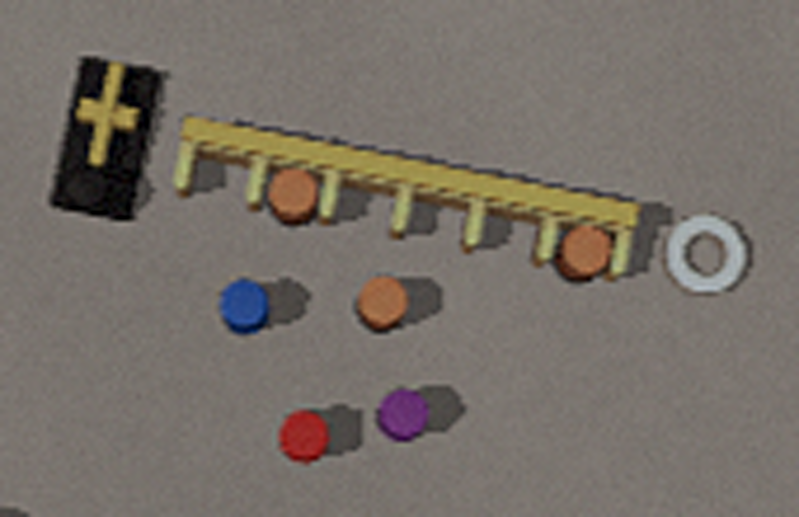

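View pics/sc.png

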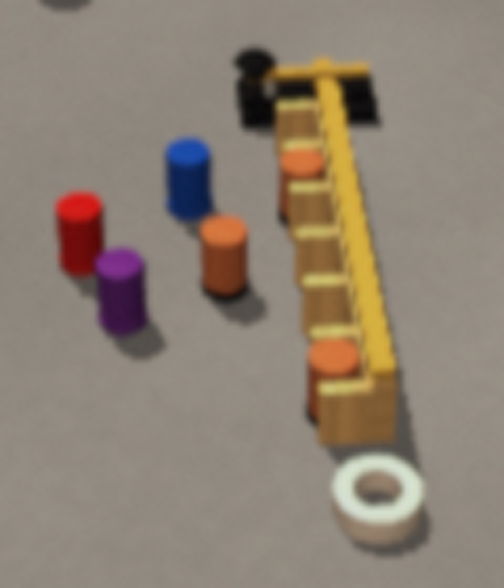

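The crop confirms it. The gaps from the key run empty, filled, then an empty third one at y=+22. The loose copper can is at crop (382,300), with its black foot visible in the side view. Now I work out the frame and clearances.

```bash
cat >> h.py <<'E'
RO=np.array([567.2,-57.2]);
a=np.array([563.4,10.4]);b=np.array([534.2,-163.1])
ey=(a-b)/np.linalg.norm(a-b);ex=np.array([ey[1],-ey[0]])
RO=(a+b)/2+15*ex+22*ey
def rk(X): d=np.array(X)[:2]-RO;return np.array([d@ex,d@ey])
def wd(x,y): return RO+x*ex+y*ey
E
python3 - <<'E'
from h import *
print("RO",RO,"yaw",np.degrees(np.arctan2(ex[1],ex[0])))
f=np.load("f0.npz")
for n,k in(("top","t"),("side","s")):
    hsv=cv2.cvtColor(f[k],cv2.COLOR_RGB2HSV)
    for nm,lo,hi in(("blue",(105,130,50),(128,255,255)),("purple",(130,90,50),(155,255,255)),("red",(0,170,60),(4,255,255)),("copper",(4,110,60) if k=="s" else (4,110,110),(15,255,255))):
        m=cv2.inRange(hsv,lo,hi)
        if k=="t": m[:150]=0;m[265:]=0;m[:,:215]=0;m[:,400:]=0
        else: m[:190]=0;m[290:]=0;m[:,:220]=0;m[:,330:]=0
        N,l,st,c=cv2.connectedComponentsWithStats(m)
        for i in range(1,N):
            if st[i,4]>40:
                z=43 if k=="t" else 22
                X=ray(n,c[i],z);print(n,nm,st[i],c[i].round(1),X.round(1),rk(X).round(1))
# rail in top view
hsv=cv2.cvtColor(f["t"],cv2.COLOR_RGB2HSV);m=cv2.inRange(hsv,(18,100,120),(32,255,255))
m[:180]=0;m[215:]=0;m[:,:248]=0;m[:,350:]=0
p=np.argwhere(m)[:,::-1];r=np.array([rk(ray("top",q,55)) for q in p])
print("rail x pct",np.percentile(r[:,0],[2,10,50,90,98]),"y",r[:,1].min(),r[:,1].max())
for y0 in range(-120,130,40):
    s=r[(abs(r[:,1]-y0)<20)];print(y0,np.median(s[:,0]).round(1),s[:,0].min().round(1),s[:,0].max().round(1))
# side rail
hsv=cv2.cvtColor(f["s"],cv2.COLOR_RGB2HSV);m=cv2.inRange(hsv,(18,150,140),(32,255,255));m[:180]=0;m[290:]=0;m[:,:280]=0;m[:,330:]=0
p=np.argwhere(m)[:,::-1];r=np.array([rk(ray("side",q,55)) for q in p])
for y0 in range(-120,130,40):
    s=r[(abs(r[:,1]-y0)<20)];
    if len(s):print("s",y0,np.median(s[:,0]).round(1),s[:,0].min().round(1),s[:,0].max().round(1))
s=env.state();print(rk(s["ee_pos"]),s["ee_pos"],s["force"],wd(8,126))
E
```

```text
RO [567.24321737 -57.14459105] yaw -9.553335797305191
top blue [257 220  10  11  90] [261.7 224.8] [494.8  36.7  43. ] [-87.   80.5]
top purple [291 243  10  11  93] [295.4 247.9] [433.7 -57.7  43. ] [-131.6  -22.7]
top red [270 248  10  10  78] [274.3 252.4] [ 4.196e+02 -1.000e-01  4.300e+01] [-155.    31.7]
top copper [267 196  10  10  77] [271.9 200.4] [563.7  10.4  43. ] [-14.7  66. ]
top copper [330 208  10  10  80] [334.3 212.5] [ 534.5 -163.4   43. ] [ -14.7 -110.2]
top copper [286 219  11  10  80] [291.  223.4] [500.7 -44.2  43. ] [-67.7   1.8]
side blue [260 203  10  19 161] [264.4 212. ] [498.1  38.9  22. ] [-84.1  83.3]
side purple [243 229  12  21 198] [248.4 238.8] [436.3 -57.2  22. ] [-129.1  -21.7]
side red [234 216  10  19 158] [238.5 224.4] [421.9   4.1  22. ] [-153.4   36.3]
side copper [286 206  11  18  95] [290.5 211.1] [567.   25.6  22. ] [-14.   81.5]
side copper [267 221  12  19 195] [272.9 230. ] [502.9 -39.4  22. ] [-66.4   6.8]
side copper [293 251  13  21 139] [298.2 257.3] [ 537.7 -150.7   22. ] [-13.6 -97.1]
rail x pct [-2.27072997  2.73392391  8.46556743 14.21575761 15.3408644 ] y -133.79395130280176 136.2230675945867
-120 8.2 -14.8 15.4
-80 7.9 -26.0 15.1
-40 8.5 2.0 15.3
0 8.3 -6.5 15.5
40 9.1 -1.9 15.7
80 9.0 -6.6 15.5
120 8.5 -0.9 15.6
s -120 7.6 -15.3 15.8
s -80 8.4 1.0 15.8
s -40 8.8 1.1 16.0
s 0 8.8 1.3 16.3
s 40 8.1 0.4 15.8
s 80 8.6 -1.0 15.5
s 120 9.1 1.0 16.7
[-425.5313481   518.76439292] [233.71040757 525.04892349 213.46229735] [ 0.29186942 -0.22408162 -0.15262892] [596.04394192  65.78025699]
```

```bash
python3 -m creep '{"offset":[[0,0,0],[0,0,0],[-0.03,-0.03,0],[-0.035,-0.032,0],[-0.035,-0.032,0]],"rotation":[[0,0,-7.2],[0,0,-7.2],[0,0,0],[0,0,0],[0,0,0]]}' 1 20; python3 -m creep '{"offset":[[-0.036,-0.032,0],[-0.036,-0.032,0],[-0.036,-0.032,0],[-0.036,-0.032,0],[-0.036,-0.032,0]],"rotation":[[0,0,0],[0,0,0],[0,0,0],[0,0,0],[0,0,0]]}'
python3 - <<'E'
from h import *
s=env.state();print(rk(s["ee_pos"]),s["ee_pos"],s["ee_rot"],s["gripper_width"])
E
```

```text
time_s: 0.82
ee_pos: [317.3, 414.9, 213.8]
ee_rot: [-180.0, 0.0, 170.4]
force: [0.7, 0.5, -0.5]
gripper_width: 43.8
time_s: 1.45
ee_pos: [468.3, 226.9, 213.9]
ee_rot: [180.0, 0.0, 170.4]
force: [0.3, 0.1, -0.2]
gripper_width: 0.6
[-144.66481763  263.64398256] [468.34052458 226.85244478 213.918862  ] [1.79988217e+02 6.87097929e-04 1.70403168e+02] 0.5851965674794051
```

```bash
python3 -m creep '{"offset":[[-0.038,-0.0335,0],[-0.038,-0.0335,0],[-0.038,-0.0335,0],[-0.0385,-0.033,0.02],[0,0,0.04]],"rotation":[[0,0,0],[0,0,0],[0,0,0],[0,0,0],[0,0,0]]}'; python3 -m creep '{"offset":[[0,0,0.04],[0,0,0.03],[0,0,0.014],[0,0,0],[0,0,0]],"rotation":[[0,0,0],[0,0,0],[0,0,0],[0,0,0],[0,0,0]]}'
python3 - <<'E'
from h import *
s=env.state();print(rk(s["ee_pos"]),s["ee_pos"],s["ee_rot"],s["force"])
crop(grab_frame("side"),220,130,340,270,4.2,"pics/s1.png")
crop(grab_frame("top"),210,130,380,270,4.2,"pics/t1.png")
E
```

```text
time_s: 2.08
ee_pos: [599.1, 68.4, 154.3]
ee_rot: [180.0, 0.3, 170.2]
force: [-0.2, 1.1, -0.5]
gripper_width: 0.2
time_s: 2.7
ee_pos: [596.7, 71.3, 71.3]
ee_rot: [180.0, 0.1, 170.4]
force: [0.1, 0.4, 0.2]
gripper_width: 0.5
[  7.76632262 131.58579204] [596.74055491  71.32736508  71.30187402] [1.79955507e+02 1.46191220e-01 1.70409889e+02] [0.07217057 0.4053648  0.21805211]
```

```bash
sleep 1
```

```text
(no output)
```

View pics/s1.png

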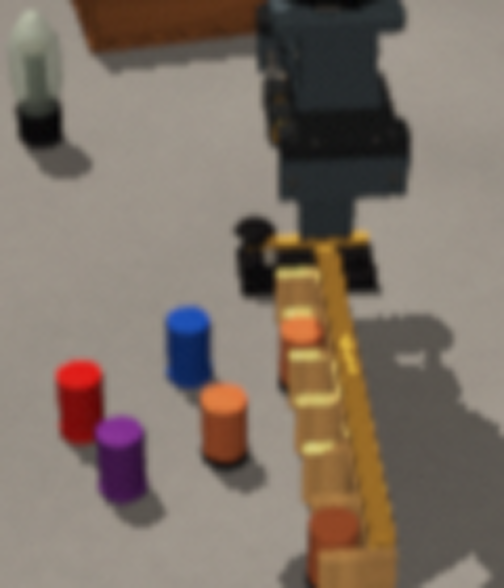

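View pics/t1.png

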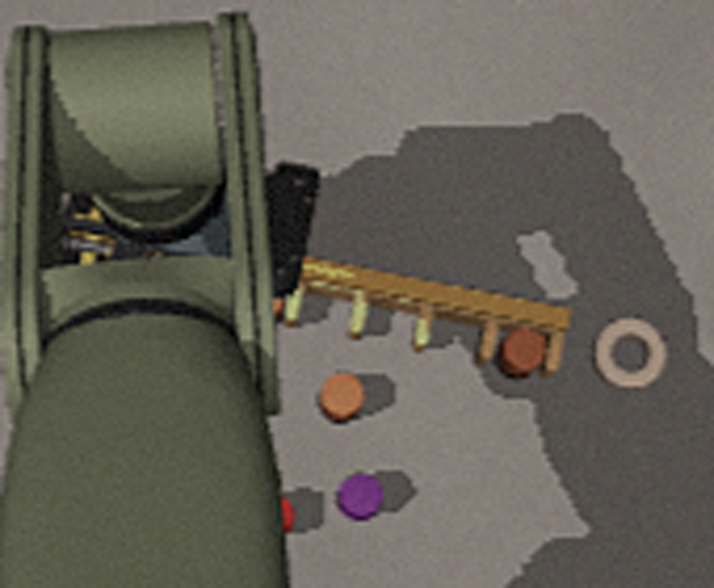

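The side view shows the closed tips just above the rail's key end at (325,240). I lower gently.

```bash
python3 -m creep '{"offset":[[0,-0.001,0.01],[0,0,0.004],[0,0,0.002],[0,0,0.0015],[0,0,0]],"rotation":[[0,0,0],[0,0,0],[0,0,0],[0,0,0],[0,0,0]]}'; python3 -m creep '{"offset":[[0,0,0],[0,0,0]],"rotation":[[0,0,0],[0,0,0]]}'
```

```text
time_s: 3.42
ee_pos: [595.2, 70.1, 52.5]
ee_rot: [-180.0, -0.0, 170.4]
force: [-1.3, -1.5, 3.2]
gripper_width: 0.4
time_s: 3.68
ee_pos: [595.5, 70.2, 52.6]
ee_rot: [180.0, 0.0, 170.4]
force: [-1.2, 0.5, 2.9]
gripper_width: 0.2
```

Contact is light, with the rail about 2.4 mm down at roughly 2.5 N. I slide toward −y to y=22.

```bash
Z='ignored'; python3 -m creep '{"offset":[[0,-0.004,0],[0,-0.007,0],[0,-0.007,0],[0,-0.007,0],[0,-0.007,0]],"rotation":[[0,0,0],[0,0,0],[0,0,0],[0,0,0],[0,0,0]]}'; python3 -m creep '{"offset":[[0,-0.007,0],[0,-0.007,0],[0,-0.007,0],[0,-0.007,0],[0,-0.007,0]],"rotation":[[0,0,0],[0,0,0],[0,0,0],[0,0,0],[0,0,0]]}'
python3 - <<'E'
from h import *
s=env.state();print(rk(s["ee_pos"]),s["ee_pos"],s["force"])
E
```

```text
time_s: 4.3
ee_pos: [590.2, 38.1, 52.5]
ee_rot: [180.0, 0.0, 170.4]
force: [1.0, 1.2, 3.0]
gripper_width: 0.7
time_s: 4.92
ee_pos: [584.3, 3.7, 52.4]
ee_rot: [180.0, -0.0, 170.4]
force: [0.2, 1.5, 2.6]
gripper_width: 0.7
[ 6.68225349 62.79365736] [584.2543886    3.66919004  52.4450611 ] [0.24265885 1.47383111 2.61342509]
```

```bash
python3 -m creep '{"offset":[[-0.001,-0.007,0],[0,-0.007,0],[0,-0.007,0],[0,-0.007,0],[0,-0.007,0]],"rotation":[[0,0,0],[0,0,0],[0,0,0],[0,0,0],[0,0,0]]}'; python3 -m creep '{"offset":[[0,-0.005,0],[0,0,0],[0,0,0]],"rotation":[[0,0,0],[0,0,0],[0,0,0]]}'
python3 - <<'E'
from h import *
s=env.state();print(rk(s["ee_pos"]),s["ee_pos"],s["force"])
E
```

```text
time_s: 5.55
ee_pos: [579.4, -31.0, 52.4]
ee_rot: [180.0, 0.0, 170.4]
force: [-0.3, 1.1, 2.6]
gripper_width: 0.4
time_s: 5.92
ee_pos: [578.5, -36.1, 52.4]
ee_rot: [-179.9, -0.0, 170.4]
force: [-0.2, -1.8, 2.2]
gripper_width: 0.7
[ 7.63499965 22.66297768] [578.53360718 -36.06306181  52.41665848] [-0.24564607 -1.84317013  2.24272425]
```

```bash
python3 -m creep '{"offset":[[0,0,-0.02],[0,0,-0.03],[0.025,-0.021,0],[0.025,-0.021,0],[0.025,-0.0207,0]],"rotation":[[0,0,0],[0,0,0],[0,0,0],[0,0,0],[0,0,0]]}';  python3 -m creep '{"offset":[[0,0,0],[0,0,0],[0,0,0]],"rotation":[[-4,0,0],[0,0,0],[0,0,0]]}'
python3 - <<'E'
from h import *
s=env.state();print(rk(s["ee_pos"]),s["ee_pos"],s["ee_rot"],s["force"])
crop(grab_frame("side"),220,150,340,290,4.2,"pics/s2.png")
E
```

```text
time_s: 6.55
ee_pos: [493.0, -84.9, 102.0]
ee_rot: [180.0, -0.1, 170.4]
force: [0.6, 0.3, -0.2]
gripper_width: 0.7
time_s: 6.92
ee_pos: [494.4, -84.7, 102.2]
ee_rot: [176.0, -0.0, 170.4]
force: [-0.0, 0.1, 0.4]
gripper_width: 0.4
[-67.30094979 -39.2297621 ] [494.36483544 -84.66065045 102.20484057] [ 1.76035765e+02 -2.64981361e-02  1.70407209e+02] [-0.03632688  0.08226965  0.3902916 ]
```

```bash
sleep 1
```

```text
(no output)
```

View pics/s2.png

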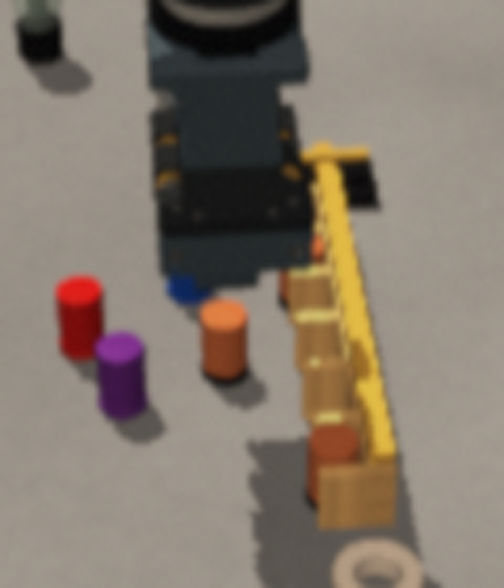

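```bash
python3 -m creep '{"offset":[[0,-0.0028,0.04],[0,-0.0028,0.04],[0,-0.001,0.0135],[0,0,0],[0,0,0]],"rotation":[[0,0,0],[0,0,0],[0,0,0],[0,0,0],[0,0,0]]}'
python3 - <<'E'
from h import *
s=env.state();print(rk(s["ee_pos"]),s["ee_pos"],s["ee_rot"],s["force"])
crop(grab_frame("side"),220,150,340,290,4.2,"pics/s3.png")
E
```

```text
time_s: 7.6
ee_pos: [495.5, -85.0, 9.9]
ee_rot: [176.0, 0.2, 170.4]
force: [0.7, -0.4, 0.5]
gripper_width: 0.5
[-66.10125429 -39.36953937] [495.52469478 -84.99759747   9.88494914] [1.76008892e+02 1.50063431e-01 1.70422247e+02] [ 0.65309981 -0.38257256  0.54369578]
```

```bash
sleep 1
```

```text
(no output)
```

View pics/s3.png

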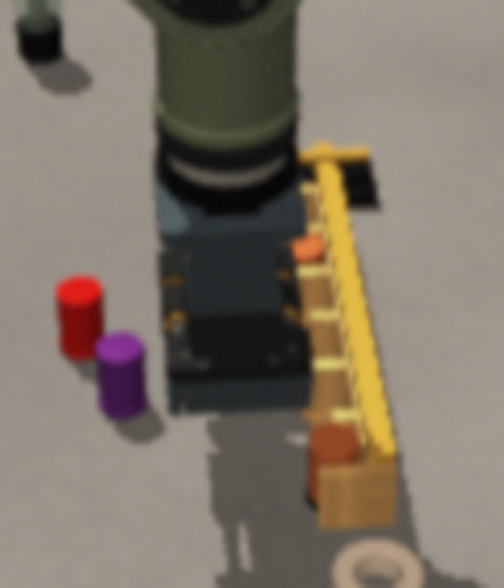

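```bash
python3 -m creep '{"offset":[[0.001,0.004,0.0003],[0,0.004,0.0003],[0,0.004,0.0003],[0,0.003,0.0002],[0,0.003,0.0002]],"rotation":[[0,0,0],[0,0,0],[0,0,0],[0,0,0],[0,0,0]]}'; python3 -m creep '{"offset":[[0,0.003,0.0002],[0,0.003,0.0002],[0,0.003,0.0002],[0,0.002,0.0002],[0,0.001,0]],"rotation":[[0,0,0],[0,0,0],[0,0,0],[0,0,0],[0,0,0]]}'
python3 - <<'E'
from h import *
s=env.state();print(rk(s["ee_pos"]),s["ee_pos"],s["ee_rot"],s["force"])
crop(grab_frame("top"),210,150,350,290,4,"pics/t4.png")
E
```

```text
time_s: 8.28
ee_pos: [496.3, -66.7, 8.7]
ee_rot: [176.0, 0.0, 170.4]
force: [-0.1, -1.0, 0.0]
gripper_width: 0.6
time_s: 8.9
ee_pos: [498.3, -54.9, 8.7]
ee_rot: [176.0, 0.0, 170.4]
force: [0.1, -0.9, -0.1]
gripper_width: 0.6
[-68.33871349  -9.2645196 ] [498.31466498 -54.93874676   8.70741194] [1.75996315e+02 1.72034041e-03 1.70412304e+02] [ 0.12919453 -0.88940199 -0.13394933]
```

```bash
sleep 1
```

```text
(no output)
```

View pics/t4.png

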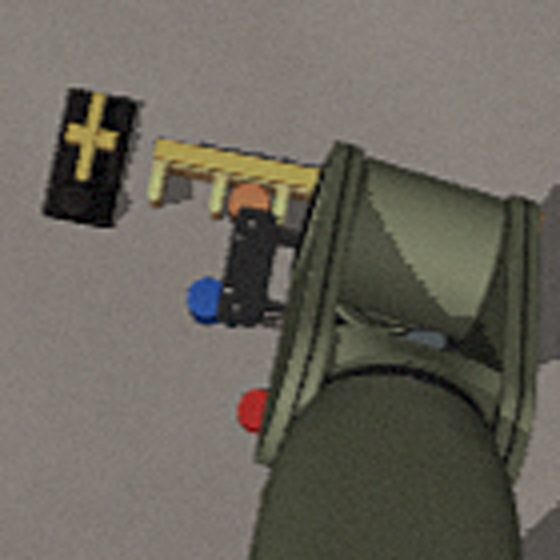

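```bash
python3 -m creep '{"offset":[[0,0.0015,0],[0,0,0],[0,-0.005,0],[0,-0.012,-0.001],[0,-0.006,-0.05]],"rotation":[[0,0,0],[0,0,0],[0,0,0],[0,0,0],[0,0,0]]}'; python3 -m creep '{"offset":[[0,-0.02,-0.05],[0,-0.05,0],[0,-0.05,0],[0,0,0]],"rotation":[[4,0,0],[0,0,0],[0,0,0],[0,0,0]]}'
python3 - <<'E'
from h import *
s=env.state();print(rk(s["ee_pos"]),s["ee_pos"],s["ee_rot"],s["force"])
im=grab_frame("top");crop(im,210,150,350,290,4,"pics/t5.png");sd=grab_frame("side");crop(sd,220,150,340,290,4.2,"pics/s5.png")
for n,i,o in(("top",im,(210,150,350,290)),("side",sd,(220,150,340,290))):
    hsv=cv2.cvtColor(i,cv2.COLOR_RGB2HSV);m=cv2.inRange(hsv,(4,110,60),(15,255,255))
    M=np.zeros_like(m);M[o[1]:o[3],o[0]:o[2]]=m[o[1]:o[3],o[0]:o[2]]
    N,l,st,c=cv2.connectedComponentsWithStats(M)
    for k in range(1,N):
        if st[k,4]>30:X=ray(n,c[k],43 if n=="top" else 22);print(n,st[k],c[k].round(1),rk(X).round(1))
E
```

```text
time_s: 9.57
ee_pos: [491.3, -80.1, 55.8]
ee_rot: [176.0, -0.5, 170.4]
force: [0.4, -0.1, 0.6]
gripper_width: 0.4
time_s: 10.07
ee_pos: [472.9, -204.7, 106.7]
ee_rot: [-180.0, 0.0, 170.1]
force: [-0.6, 1.3, -0.3]
gripper_width: 0.4
[ -68.55957454 -161.1494986 ] [ 472.88917722 -204.68065872  106.72691069] [-1.79961277e+02  4.17519365e-02  1.70129401e+02] [-0.59696023  1.29934103 -0.28488838]
top [267 196  12  11  98] [272.2 200.9] [-15.9  65.1]
top [282 218  10  11  91] [286.4 223. ] [-69.1  14.6]
side [293 251  13  20 137] [298.2 257.2] [-13.5 -96.6]
```

```bash
sleep 1
```

```text
(no output)
```

View pics/t5.png

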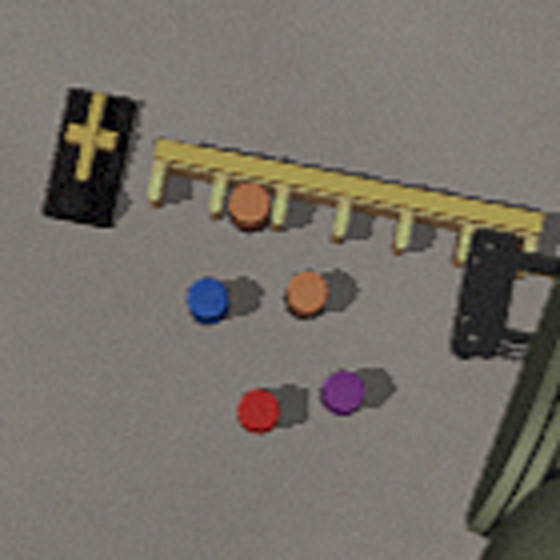

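View pics/s5.png

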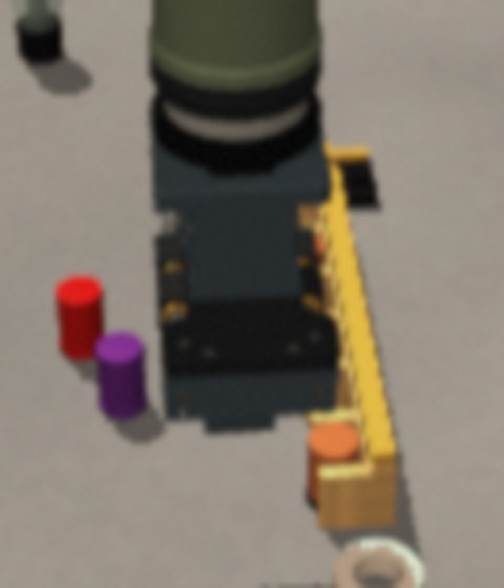

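```bash
python3 -m creep '{"offset":[[0.009,0.044,0],[0.009,0.044,0],[0.009,0.044,0],[0.0094,0.045,0],[0,0,0]],"rotation":[[0,0,0],[0,0,0],[0,0,0],[0,0,0],[0,-4,0]]}' 0.825 20; python3 -m creep '{"offset":[[0,0,0],[0,0,0]],"rotation":[[0,0,0],[0,0,0]]}'
python3 - <<'E'
from h import *
s=env.state();print(rk(s["ee_pos"]),s["ee_pos"],s["ee_rot"],s["force"],s["gripper_width"])
E
```

```text
time_s: 10.8
ee_pos: [467.7, -17.4, 106.4]
ee_rot: [179.9, 4.1, 170.7]
force: [0.1, -0.9, 0.4]
gripper_width: 15.9
time_s: 11.05
ee_pos: [467.5, -20.6, 106.7]
ee_rot: [180.0, 4.0, 170.4]
force: [0.2, 0.2, 0.4]
gripper_width: 16.2
[-104.45879953   19.44753558] [467.46072411 -20.63019009 106.7359543 ] [179.98817717   3.99210409 170.42801732] [0.17077856 0.22284748 0.38059502] 16.173194488642487
```

```bash
python3 -m creep '{"offset":[[0.0031,-0.0034,0.03],[0.0028,0,0.04],[0.002,0,0.028],[0,0,0],[0,0,0]],"rotation":[[0,0,0],[0,0,0],[0,0,0],[0,0,0],[0,0,0]]}'
python3 - <<'E'
from h import *
s=env.state();print(rk(s["ee_pos"]),s["ee_pos"],s["ee_rot"],s["force"],s["gripper_width"])
E
```

```text
time_s: 11.68
ee_pos: [466.7, -24.4, 9.0]
ee_rot: [180.0, 4.1, 170.4]
force: [-0.5, 0.2, 0.9]
gripper_width: 16.1
[-104.54505296   15.650986  ] [466.74557006 -24.35977224   8.99330974] [179.98386517   4.08337131 170.36603383] [-0.48420015  0.20791074  0.92480422] 16.054632109500016
```

```bash
python3 -m creep '{"offset":[[-0.004,0,0.0003],[-0.004,0,0.0003],[-0.003,0.0006,0.0002],[-0.003,0.0009,0.0002],[-0.003,0.0009,0.0002]],"rotation":[[0,0,0],[0,0,0],[0,0,0],[0,0,0],[0,0,0]]}'; python3 -m creep '{"offset":[[-0.003,0.001,0.0002],[-0.003,0.001,0.0002],[-0.003,0.001,0.0002],[-0.003,0.001,0.0002],[-0.001,0,0]],"rotation":[[0,0,0],[0,0,0],[0,0,0],[0,0,0],[0,0,0]]}'
python3 - <<'E'
from h import *
s=env.state();print(rk(s["ee_pos"]),s["ee_pos"],s["ee_rot"],s["force"],s["gripper_width"])
im=grab_frame("top");crop(im,210,150,350,290,4,"pics/t6.png");sd=grab_frame("side");crop(sd,220,150,340,290,4.2,"pics/s6.png")
E
```

```text
time_s: 12.3
ee_pos: [482.7, -24.4, 8.2]
ee_rot: [180.0, 4.0, 170.4]
force: [-1.2, -0.3, 1.1]
gripper_width: 16.1
time_s: 12.92
ee_pos: [496.6, -22.7, 8.3]
ee_rot: [180.0, 4.0, 170.4]
force: [-1.0, 0.4, -0.7]
gripper_width: 15.7
[-75.36198314  22.29529467] [496.62664248 -22.65099718   8.33362931] [179.99003522   4.01659431 170.4086437 ] [-1.02898977  0.43693641 -0.71182966] 15.712924020608293
```

```bash
sleep 1
```

```text
(no output)
```

View pics/t6.png

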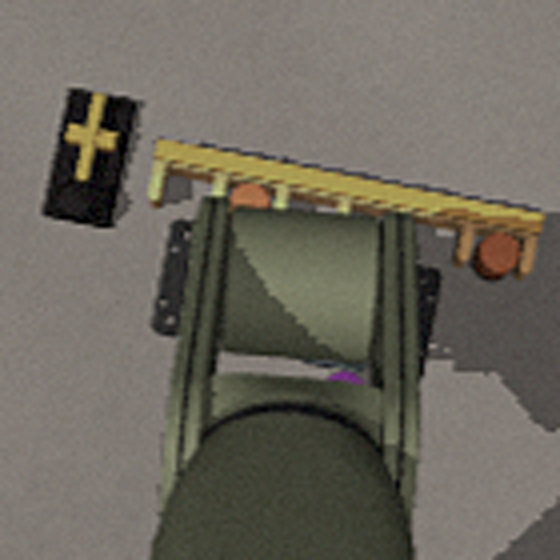

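View pics/s6.png

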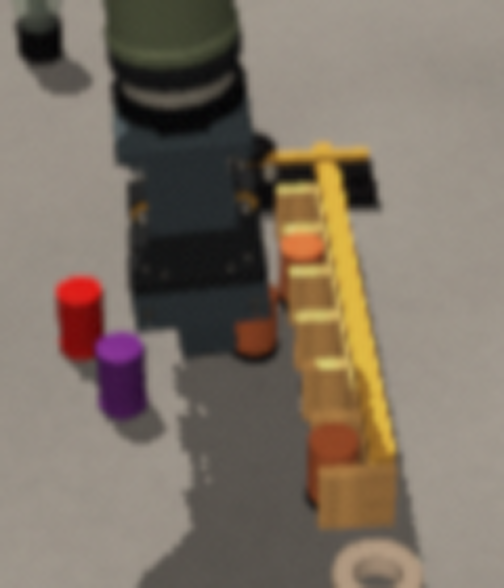

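The side view shows the can upright just ahead of the tips at (257,335). I keep pushing straight in.

```bash
python3 -m creep '{"offset":[[-0.003,0,0.0002],[-0.004,-0.0003,0.0003],[-0.004,0,0.0003],[-0.004,0,0.0003],[-0.004,0,0.0003]],"rotation":[[0,0,0],[0,0,0],[0,0,0],[0,0,0],[0,0,0]]}'; python3 -m creep '{"offset":[[-0.003,0,0.0002],[-0.003,0,0.0002],[0,0,0],[0,0,0]],"rotation":[[0,0,0],[0,0,0],[0,0,0],[0,0,0]]}'
python3 - <<'E'
from h import *
s=env.state();print(rk(s["ee_pos"]),s["ee_pos"],s["force"],s["gripper_width"])
im=grab_frame("top");crop(im,210,150,350,290,4,"pics/t7.png");sd=grab_frame("side");crop(sd,220,150,340,290,4.2,"pics/s7.png")
E
```

```text
time_s: 13.65
ee_pos: [515.3, -26.2, 8.3]
ee_rot: [180.0, 4.0, 170.4]
force: [-1.3, 0.8, 0.0]
gripper_width: 16.0
time_s: 14.15
ee_pos: [521.1, -27.2, 8.3]
ee_rot: [180.0, 4.0, 170.4]
force: [0.2, -0.4, -0.1]
gripper_width: 16.2
[-50.4587255   21.85797887] [521.11195074 -27.21533349   8.3319309 ] [ 0.15441098 -0.41761612 -0.06506181] 16.23002091441883
```

```bash
sleep 1
```

```text
(no output)
```

View pics/s7.png

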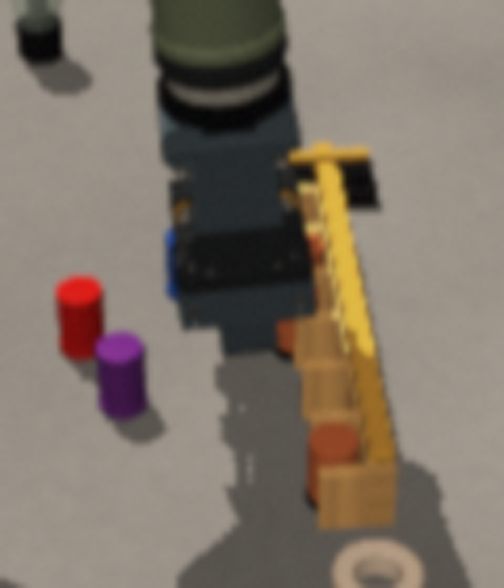

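```bash
python3 -m creep '{"offset":[[-0.002,0,0.0001],[-0.002,0,0.0001],[-0.001,0,0.0001],[0,0,0]],"rotation":[[0,0,0],[0,0,0],[0,0,0],[0,0,0]]}'; python3 -m creep '{"offset":[[-0.001,0,0.0001],[0,0,0]],"rotation":[[0,0,0],[0,0,0]]}';python3 -m creep '{"offset":[[-0.001,0,0.0001],[0,0,0]],"rotation":[[0,0,0],[0,0,0]]}'
```

```text
time_s: 14.75
ee_pos: [526.0, -28.0, 8.3]
ee_rot: [180.0, 4.0, 170.4]
force: [0.6, 0.8, -0.2]
gripper_width: 15.5
time_s: 15.0
ee_pos: [526.9, -28.2, 8.3]
ee_rot: [180.0, 4.0, 170.4]
force: [-1.0, 0.4, -0.7]
gripper_width: 16.1
time_s: 15.25
ee_pos: [528.0, -28.4, 8.3]
ee_rot: [180.0, 4.0, 170.4]
force: [-1.3, -0.1, 0.7]
gripper_width: 15.7
```

```bash
python3 -m creep '{"offset":[[-0.0008,0,0],[0,0,0]],"rotation":[[0,0,0],[0,0,0]]}';python3 -m creep '{"offset":[[-0.0007,0,0],[0,0,0]],"rotation":[[0,0,0],[0,0,0]]}'; python3 -m creep '{"offset":[[-0.0007,0,0],[0,0,0]],"rotation":[[0,0,0],[0,0,0]]}'
```

```text
time_s: 15.5
ee_pos: [528.8, -28.5, 8.4]
ee_rot: [180.0, 4.0, 170.4]
force: [-0.8, -0.0, -0.9]
gripper_width: 16.0
time_s: 15.75
ee_pos: [529.4, -28.6, 8.4]
ee_rot: [180.0, 4.0, 170.4]
force: [-0.3, 1.5, 0.2]
gripper_width: 16.0
time_s: 16.0
ee_pos: [530.1, -28.7, 8.4]
ee_rot: [180.0, 4.0, 170.4]
force: [0.1, 1.2, 0.7]
gripper_width: 16.0
```

```bash
python3 -m creep '{"offset":[[-0.0008,0,0],[0,0,0]],"rotation":[[0,0,0],[0,0,0]]}';python3 -m creep '{"offset":[[-0.0008,0,0],[0,0,0]],"rotation":[[0,0,0],[0,0,0]]}'
python3 - <<'E'
from h import *
s=env.state();print(rk(s["ee_pos"]))
im=grab_frame("top");crop(im,230,170,330,250,8,"pics/t8.png");sd=grab_frame("side");crop(sd,260,190,330,260,8,"pics/s8.png")
E
```

```text
time_s: 16.25
ee_pos: [530.4, -28.8, 8.4]
ee_rot: [180.0, 3.9, 170.4]
force: [-0.4, 0.4, 0.1]
gripper_width: 15.9
time_s: 16.5
ee_pos: [530.6, -28.9, 8.3]
ee_rot: [-180.0, 3.9, 170.4]
force: [-4.0, 0.4, 1.7]
gripper_width: 15.9
[-40.80680597  21.79367879]
```

```bash
sleep 1
```

```text
(no output)
```

View pics/s8.png

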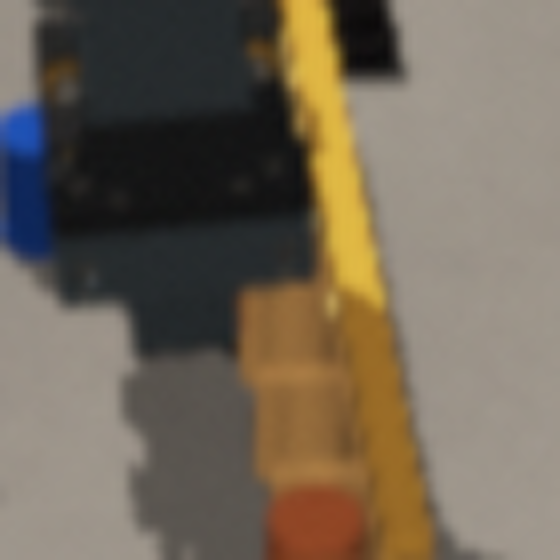

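View pics/t8.png

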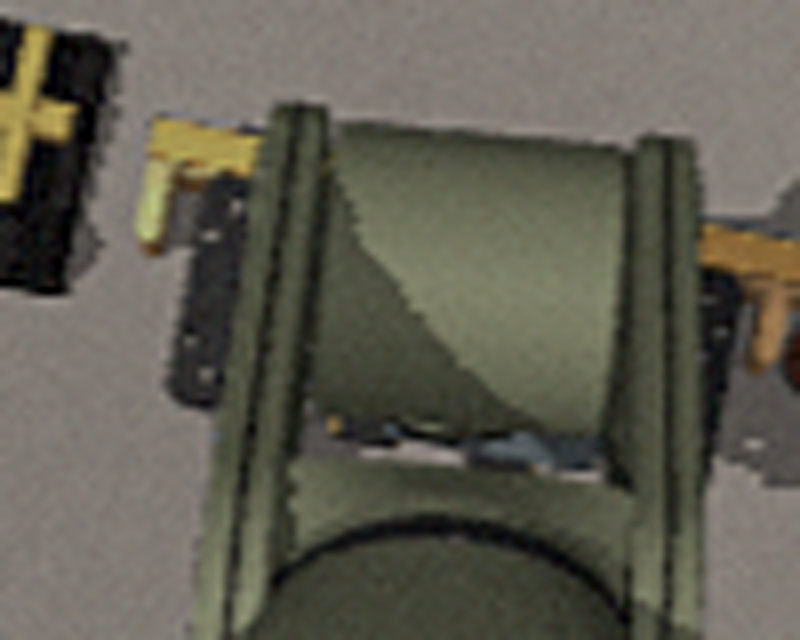

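Resistance appeared, about 4 N with the tool stalled. I back off and look.

```bash
python3 -m creep '{"offset":[[0.006,0,0],[0.012,0,-0.001],[0.01,0,-0.001],[0.004,0,-0.05],[0.004,0,-0.05]],"rotation":[[0,0,0],[0,0,0],[0,0,0],[0,0,0],[0,0,0]]}'; python3 -m creep '{"offset":[[0.03,0.04,-0.03],[0.03,0.05,0],[0.03,0.05,0],[0.03,0.05,0],[0,0,0]],"rotation":[[0,0,0],[0,0,0],[0,0,0],[0,0,0],[0,0,0]]}'
python3 - <<'E'
from h import *
im=grab_frame("top");crop(im,210,150,350,290,4,"pics/t9.png");sd=grab_frame("side");crop(sd,220,150,340,290,4.2,"pics/s9.png")
for n,i,o in(("top",im,(210,150,350,290)),("side",sd,(220,150,340,290))):
    hsv=cv2.cvtColor(i,cv2.COLOR_RGB2HSV);m=cv2.inRange(hsv,(4,110,110 if n=="top" else 60),(15,255,255))
    M=np.zeros_like(m);M[o[1]:o[3],o[0]:o[2]]=m[o[1]:o[3],o[0]:o[2]]
    N,l,st,c=cv2.connectedComponentsWithStats(M)
    for k in range(1,N):
        if st[k,4]>30:X=ray(n,c[k],45 if n=="top" else 22);print(n,st[k],c[k].round(1),rk(X).round(1))
E
```

```text
time_s: 17.23
ee_pos: [488.2, -21.7, 108.6]
ee_rot: [-180.0, 3.9, 170.4]
force: [0.7, 0.3, -0.8]
gripper_width: 16.2
time_s: 17.85
ee_pos: [399.0, 188.7, 129.4]
ee_rot: [179.9, 4.0, 170.8]
force: [0.2, -0.8, -0.2]
gripper_width: 15.7
top [267 196  10  10  79] [271.8 200.4] [-15.1  66.3]
top [283 199  10  10  79] [287.8 203.4] [-14.8  21.1]
top [330 208  10  10  82] [334.3 212.6] [ -15.2 -110.1]
side [286 206  14  28 193] [291.6 216.4] [-13.3  58.5]
side [293 251  13  20 137] [298.2 257.2] [-13.6 -96.7]
```

```bash
sleep 1
```

```text
(no output)
```

View pics/t9.png

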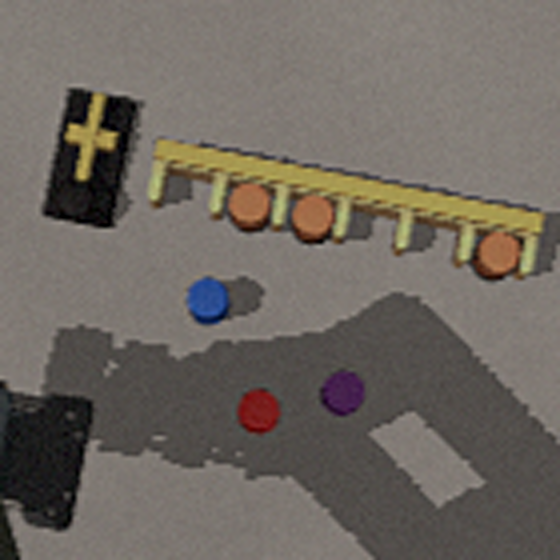

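View pics/s9.png

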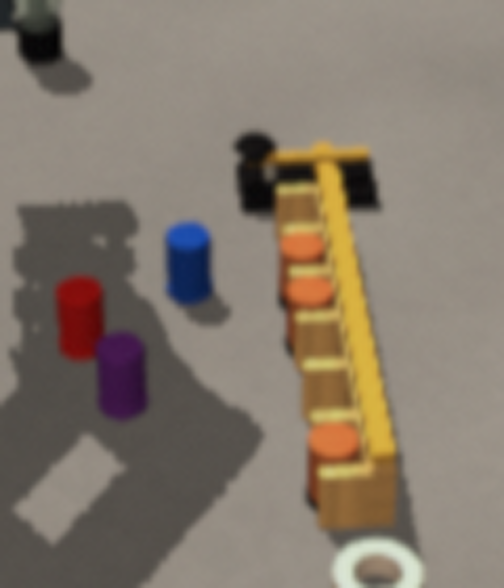

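The can stands home in the third gap at rack (−14.8, 21.1). The seated cans read x=−15.1 and −15.2 in the same image. I do a final full look and hand in.

Run:
```python
from h import *
cv2.imwrite("pics/side10.png",grab_frame("side")[:,:,::-1])
s=env.state();print(s["time_s"],s["ee_pos"],s["force"],np.abs(s["qvel"]).max())
```

```text
18.0 [400.76995561 185.18728503 129.41740018] [ 0.12734618 -0.85929916 -0.43425873] 1.6908854637855286
```

```bash
sleep 1
```

```text
(no output)
```

View pics/side10.png

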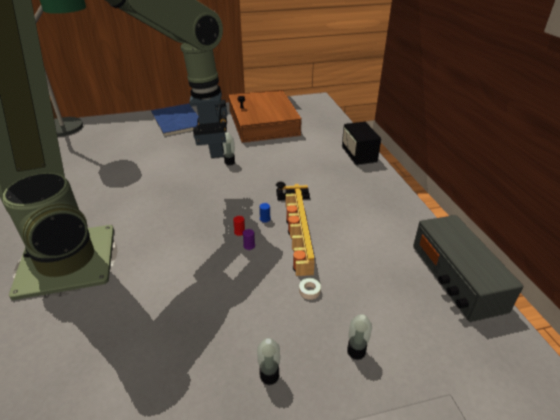

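All three valves stand at (229,150), (269,360) and (358,338), and the arm is clear of everything.

```bash
python3 -c "
from workcell import env
print(env.job_done())"
```

```text
the job is handed in; nothing more can be done
None
```

The copper can now stands in the third gap from the morse key (rack y = +22 mm), and the job is handed in at about 18 s. I got no verdict back.

- **Counting:** I ran the closed fingertips along the brass rail from rack y ≈ 130 to 23 mm. The rail was pressed down about 2.5 mm, at 2 to 3 N.
- **Pushing:** I lifted clear, then pushed the can low down. It went sideways until roughly in line with the gap, then straight in with the fingertips slightly open, until the force rose to 4 N and the tool stopped.

**Last checks:**
- The top view put the can upright at rack (−14.8, 21.1) mm, level with the two seated cans at x ≈ −15.1 mm. That is 0.9 mm off the middle of the gap.
- The tool stalled about 3 mm further in than I had worked out. I put that down to the assumed fingertip shape, since the camera reading agrees with the can being home.
- The side view could not confirm the position, because the can's outline merges there with its neighbour's.
- The seated cans and the coloured look-alikes read or looked the same before and after, and all three valves were standing. The arm was touching nothing.

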